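# Seal the incubation bottle and read its oxygen spot

### The arm

A 7-joint arm with a two-finger parallel gripper is mounted at the origin on a cart in front of the work surface, level with it; the furniture and walls round the work are solid. World frame = base frame: x ahead of the robot, y to its left, z up, the work surface at z = 0. Lengths are in mm, angles in rad, forces in N, time in s.
With the tool pointing down it reaches from about 400 to 900 mm from the base axis. Payload 5.6 kg.
Tool frame: the origin (TCP) lies midway between the tips of the shut fingers; the grasp point (between the pads) lies 19 mm behind it; x points along the fingers, y is the direction in which the jaws open and shut, and the axes are right-handed (so a half turn about x gives the same grasp; the last joint's range is limited). The gripper opens to 92 mm and grips with 3 to 60 N. Pads are 20 mm wide; open, the fingers measure 128 mm over their backs; the gripper's body (75 mm by 189 mm) begins 69 mm behind the grasp point.
Start: joints at [1.167, 0.468, -0.012, 1.603, 0.006, 1.071, -0.056], TCP at [229.423, -608.174, 177.292] pointing down, gripper open.
Joint ranges: [-2.53, 2.53], [-0.31, 2.02], [-1.57, 1.55], [0.28, 2.44], [-1.29, 4.43], [0.15, 1.84], [-2.92, 2.92]. Speed limits (rad/s): [2.57, 2.57, 3.14, 3.14, 3.14, 3.14, 3.14].

### API

Orientations are given as a rotation vector (axis times angle).
In Python, from cell import robot, grip, kin, viewer gives the robot as it stands. Calls block until the motion is done:
- robot.movep(position, orientation): joint-space move of the TCP to a pose.
- robot.servo_line(position, feed=150, rotation=None): straight line of the TCP; rotation=None keeps the orientation; feed is the mean speed in mm/s.
- robot.goto_joints(angles): joint-space move.
- grip(opening, newtons=None): opening from 0.0 (shut) to 1.0 (fully open); newtons is the grip in N (None keeps the last); returns when the fingers have stopped.
- robot.hold(seconds).
- kin.ik(position, orientation): joint angles nearest the present ones, or None.
- robot.observe(): the state.
- viewer.read_camera(name): name is "scene" or "top"; returns the picture (480x640x3 uint8, red, green, blue); there is no depth.
- viewer.camera_info(name): a dict with "camera_matrix" (3x3 intrinsics, pixels), "R" (3x3) and "t" (3): a world point X has camera coordinates R X + t. Camera axes: x right, y down, z forward; pixel columns grow to the right and rows downward; lengths in mm; the calibration is good to about 2 mm. A picture is of the moment at which its call begins. camera_info takes no time and is no camera call.
A pose or a line that the arm cannot do raises robot.IKError and nothing moves.
- robot.job_done(): hands the job in, once; it reports no verdict.
Trained networks look in the newest picture that a camera, given by its name, has taken for a name from the list of things; names that differ only in an ending like _2 or _b are one class to them, and where a whole thing is asked for, a point or a joint stands for the part that bears it (a point fixed in the world has none). Each returns a list of dicts, best first, with "confidence" (0 to 1); they miss things now and then, are a little off and sometimes report something else, mostly with a low value. They report only what shows in the picture. A call takes as long as a camera call. They do not tell look-alikes from the thing itself.
- viewer.silhouettes(name, camera): "mask" (480x640 bool, what is visible of it).
- viewer.pinpoint(name, camera): "at" ([x, y, z] in mm, in the coordinates of the camera as it stood for that picture, good to about 4 mm: a listed point, or the origin of a listed thing).
The state is a dict: "t": time; "joints": joint angles; "joint_velocities": joint speeds; "joint_torque": joint torques, N m; "tcp_pos": TCP position; "tcp_rot": TCP orientation; "contact_force": force on the tool from outside, world axes, zero at the start; "wrist_torque": the same for the moment, N m; "grip_width": opening from 0.0 (shut) to 1.0 (fully open).
Only numpy, scipy, OpenCV 4.12 (cv2) and the standard library are available. Lean on these libraries where they do the work, as an engineer would, in place of code of your own. Each camera call takes 0.05 s, during which the arm holds its last target.

### The job

The lid of the square bottle in the heating block is still loose: screw it down clockwise until it is fully tight, so that the bottle is sealed. Then take the pen-shaped oxygen reader out of its stand and hold it upright on the lid, its nose centred on the dark sensor spot, pressing gently so that the sprung nose is pushed about half way in. Finish while holding it there, and leave the jar, the vial and the marker where they are.

Things in the scene. Friction and masses are not known exactly. Their poses are not given: they have to be found in the camera images.
- block: Dry-block incubator, white housing, aluminium insert, 130 (x) x 232 (y) x 80 mm high, fixed. Origin: centre of underside; front panel faces its -x. Square pockets at y = +52 and -52 mm, floor 40 mm up: at +y the amber square bottle (54 mm, cannot turn or lift) with the screw lid, at -y a bystander jar (53 mm across, top 126 mm above the worktop).
- lid_center (a point): Centre of the bottle's screw lid, on its axis, half-way up. White ribbed lid, 54 mm across, 26 mm tall; its underside is 112 mm and its flat top 138 mm above the worktop (its height does not change as it turns). Its x axis points from the lid's axis to the sensor spot and turns with the lid; z up.
- lid (a joint): Angle of the screw lid in rad: 0 = fully tight (a hard stop); it grows as the lid is unscrewed, anticlockwise seen from above. The lid starts 0.7 to 1.25 rad open and stays where it is left; turning takes about 0.3 N m. It cannot come off.
- sensor_spot (a point): Centre of the sensor spot on the flat top face of the lid: a dark disc 14 mm across, 13.5 mm out from the lid's axis, so it goes round with the lid. (The smaller grey disc in the very middle of the lid is the septum port, not the spot.) z up.
- stand: Fixed grey stand of the reader: foot 92 x 86 x 12 mm, upright column 56 (x) x 52 (y) mm, top 76 mm above the worktop, with an upright rectangular bore open at the top in which the reader hangs. Origin: centre of its underside.
- reader: The oxygen reader: white pen-shaped instrument, loose, 0.1 kg. Origin on its axis at the nose face when fully out; z up the barrel. Grey sprung nose 12 mm across; black cone 12-34 mm up; lower barrel 24 x 20 mm; black collar 37 x 33 mm at 61-66 mm, resting on the stand's top; upper barrel 26 (x) x 22 (y) mm, flat-sided, 66-136 mm up. Must rise 62 mm to leave the bore.
- reader_grip (a point): Middle of the reader's upper barrel, 100 mm above the nose face: the place to grip it, across the flats that face its own +-y (22 mm wide) or +-x (26 mm). Axes as the reader's.
- nose_face (a point): Centre of the flat face of the sprung nose (it carries a 4 mm lens); it moves with the nose. Axes as the reader's.
- nose (a joint): How far the sprung nose is pushed into the reader, in m: 0 = fully out, 0.010 = bottomed. The spring takes 0.6 N to start and 2.6 N at 10 mm (1.6 N half way).
- jar_1: Bystander: jar with wide ribbed screw cap, 53 mm across, 86 mm tall, standing loose in the block's pocket at -y. Origin: centre of its underside.
- vial_red: Bystander: small vial 24 mm across, 60 mm tall, standing loose near the middle of the worktop's front. Origin: centre of its underside.
- marker_1: Bystander: marker pen 14 mm thick, 140 mm long, lying loose near the middle of the worktop. Origin: at one end of the pen, on its axis.
Things that resemble listed ones, but are neither listed nor needed, are in the scene too. What is shaped like the reader but purple is not meant.

How it is judged (in metres and radians):
On the way, in this order (a step that is already met when the one before it is completed fails the run):
1. the lid is screwed fully tight while the reader is still in its stand (value of joint lid below 0.07 rad and distance of reader from where it was at the start of the episode below 0.02 m), for 0.2 s.
2. the reader is lifted out of its stand (height (world z) of reader above 0.085 m), for 0.1 s.
At the end, for the whole second after the job is handed in: Lid within 0.07 rad of tight; the gripper still holds the reader, at rest, upright within 6 degrees, its nose face on the lid within 5 mm of the spot's centre, the nose pushed in 1.5 to 8.5 mm of its 10 mm and the force on the lid 0.4 to 5 N (value of joint lid below 0.07 rad and horizontal distance between nose_face and sensor_spot below 0.005 m and distance between nose_face and sensor_spot below 0.006 m and angle between reader's own z axis and vertical below 0.105 rad and value of joint nose between 0.0015 and 0.0085 m and contact force between reader and block between 0.4 and 5 N and contact force between reader and the fingers above 1 N and linear speed of reader below 0.01 m/s); the arm keeps its last pose, push and grip.
It fails at once if the reader is pressed on the lid or block with more than 12 N (contact force between reader and block above 12 N).
It fails at once if the neighbouring jar is lifted or knocked out of place (distance of jar_1 from where it was at the start of the episode above 0.02 m).
It fails at once if the vial is pushed or knocked over (distance of vial_red from where it was at the start of the episode above 0.03 m or angle between vial_red's own z axis and vertical above 0.5 rad).
It fails at once if the marker is pushed away (distance of marker_1 from where it was at the start of the episode above 0.04 m).
It also fails if it takes over 50 s, if anything falls off the work surface, if the arm or the gripper's body presses on something with over 40 N, if the wrist force passes 120 N, or if a joint passes its speed limit or range.

## Working session

There is one attempt and no reset: what is moved stays moved. The work goes in short steps, each a Python script; the robot and the scene stay as the last script left them, time stands still between calls to the robot, and variables do not carry over. Pictures are saved under pics/ and viewed, and the job is handed in when it is done.

```bash
ls; mkdir -p pics
cat > h.py <<'E'
import numpy as np, cv2
from cell import robot, grip, kin, viewer
def snap(cam,fn,crop=None,scale=1):
    im=viewer.read_camera(cam); save(im,fn,crop,scale); return im
def save(im,fn,crop=None,scale=1):
    im=im[:,:,::-1].copy()
    if crop: im=im[crop[1]:crop[3],crop[0]:crop[2]]
    im=cv2.resize(im,None,fx=scale,fy=scale,interpolation=cv2.INTER_CUBIC)
    cv2.imwrite('pics/'+fn,im)
def c2w(cam,p):
    i=viewer.camera_info(cam); return np.array(i['R']).T@(np.array(p)-np.array(i['t']))
def proj(cam,X):
    i=viewer.camera_info(cam); p=np.array(i['R'])@np.array(X)+np.array(i['t']); q=np.array(i['camera_matrix'])@p; return q[:2]/q[2]
def ray(cam,uv,z):
    i=viewer.camera_info(cam);R=np.array(i['R']);t=np.array(i['t'])
    c=-R.T@t; d=R.T@np.linalg.inv(np.array(i['camera_matrix']))@np.array([uv[0],uv[1],1.])
    return c+d*(z-c[2])/d[2]
E
python3 - <<'E'
from h import *
np.set_printoptions(precision=1,suppress=True)
for c in ['scene','top']:
    snap(c,c+'0.png')
    i=viewer.camera_info(c);print(c,-np.array(i['R']).T@np.array(i['t']),np.array(i['camera_matrix']).tolist())
    for n in ['lid_center','sensor_spot','reader','reader_grip','stand','block','jar_1','vial_red','marker_1']:
        for d in viewer.pinpoint(n,c)[:4]:
            w=c2w(c,d['at']); print(n,w,round(d['confidence'],2),proj(c,w))
o=robot.observe();print(o)
E
```

```text
pics
scene [-216.7  558.4  648. ] [[603.3447811557527, 0.0, 312.3506660046952], [0.0, 603.3447811557527, 226.74675091992694], [0.0, 0.0, 1.0]]
lid_center [495.1 274.  122.4] 0.87 [156.2 288.7]
sensor_spot [496.1 285.7 139.6] 0.57 [146.9 282. ]
sensor_spot [496.9 274.4 122.3] 0.55 [155.4 288.4]
reader [ 622.  -173.     3.2] 0.96 [326.9 226.1]
reader [481.3 -80.   -1.3] 0.87 [338.9 272.4]
reader [ 500.8 -298.5    2. ] 0.73 [409.3 228.5]
reader_grip [480.2 -73.8 100.8] 0.85 [337.1 227.1]
reader_grip [ 498.9 -186.7  117.5] 0.74 [374.5 196.2]
reader_grip [ 615.7 -166.   102.9] 0.66 [326.2 186. ]
reader_grip [ 496.8 -189.    -0.9] 0.61 [373.9 248.6]
stand [ 498.9 -188.5    1.6] 0.72 [373.  247.2]
block [501.  222.3   2.2] 0.56 [193.8 334.5]
block [494.9 274.  123.4] 0.25 [156.2 288.2]
vial_red [377.8   1.5  -3.5] 0.71 [344.2 317.2]
vial_red [ 496.2 -186.4    1.1] 0.62 [373.2 248.4]
marker_1 [500.1  10.2   7.2] 0.64 [295.3 282.6]
top [ 430.2   -9.4 1009.2] [[480.6049896632435, 0.0, 308.15065413912794], [0.0, 480.6049896632435, 235.787336786557], [0.0, 0.0, 1.0]]
lid_center [495.6 275.7 128.
[... 382 characters left out ...]
[ 492.8 -184.   115.9] 0.79 [403.1 231. ]
reader_grip [481.1 -70.8  98.3] 0.77 [341.9 239. ]
reader_grip [ 615.2 -166.5  101.2] 0.68 [390.3 167.8]
stand [ 492.9 -185.2    1.5] 0.93 [393.2 234.9]
block [499.6 227.8   0.1] 0.73 [196.8 235.8]
vial_red [372.1   7.2  -1. ] 0.53 [302.7 294.5]
{'t': 1.0, 'joints': array([ 1.2,  0.5, -0. ,  1.6,  0. ,  1.1, -0.1]), 'joint_velocities': array([ 0.,  0., -0., -0., -0., -0., -0.]), 'joint_torque': array([ -0. , -52. ,  -0. , -24.4,  -0.1,   0. ,   0. ]), 'tcp_pos': array([ 229.4, -608.2,  177.3]), 'tcp_rot': array([ 2. ,  0.4, -2. ]), 'contact_force': array([-0.6,  0.2,  0.2]), 'wrist_torque': array([-0.1,  0. , -0. ]), 'grip_width': 1.0001674886303182}
```

View pics/scene0.png

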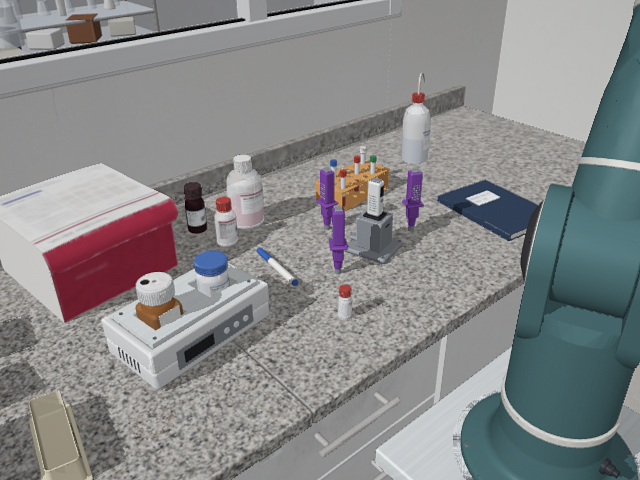

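View pics/top0.png

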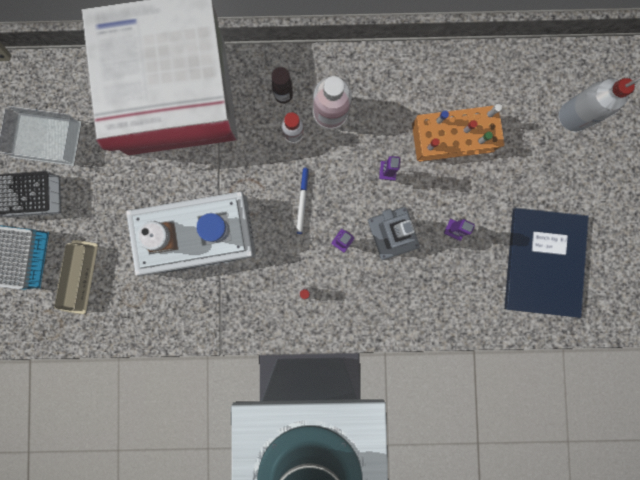

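Run:
```python
from h import *
a=viewer.read_camera('top'); b=viewer.read_camera('scene')
f=lambda im,c,s:cv2.resize(im[c[1]:c[3],c[0]:c[2]],s,interpolation=cv2.INTER_CUBIC)
A=f(a,(120,190,260,280),(560,360)); 
B=f(a,(360,190,450,260),(386,300))
C=f(b,(100,240,280,390),(360,300));D=f(b,(330,150,430,275),(240,300))
top=np.zeros((300,800,3),np.uint8); top[:, :400]=f(a,(120,190,240,280),(400,300)); top[:,400:786]=B
bot=np.zeros((300,800,3),np.uint8); bot[:,:360]=C; bot[:,360:600]=D; bot[:,600:]=f(b,(130,265,180,340),(200,300))
save(np.vstack([top,bot]),'crop.png')
```

```text
(no output)
```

View pics/crop.png

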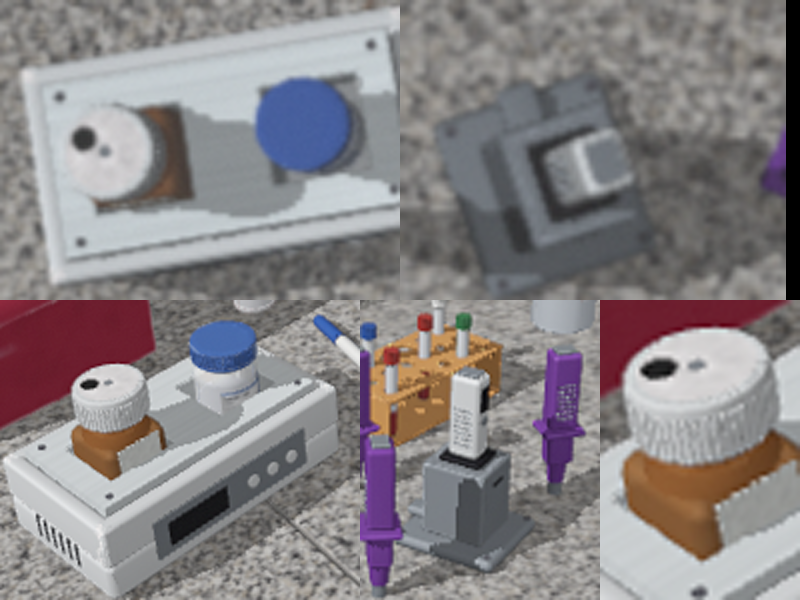

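```bash
cat > fit.py <<'E'
from h import *
from scipy.optimize import minimize
def box(cx,cy,yaw,z0,z1,sx,sy):
    c,s=np.cos(yaw),np.sin(yaw)
    return [(cx+c*a-s*b,cy+s*a+c*b,z) for a in(-sx/2,sx/2) for b in(-sy/2,sy/2) for z in(z0,z1)]
S=4
def render(cam,hulls):
    m=np.zeros((480*S//1,640*S),np.uint8)
    for h in hulls:
        p=np.array([proj(cam,X) for X in h])*S+ (S-1)/2
        cv2.fillConvexPoly(m,cv2.convexHull(p.astype(np.float32)).astype(np.int32),255)
    return cv2.resize(m,(640,480),interpolation=cv2.INTER_AREA)/255.
def fit(masks,model,x0,step=(4,4,.1),ignore=None):
    def cost(x):
        e=0
        for cam,m in masks.items():
            r=render(cam,model(x)); w=1 if ignore is None else 1-ignore[cam]
            e+=(w*abs(r-m)).sum()/m.sum()
        return e
    best=None
    for dy in (-.35,0,.35):
        s=[np.array(x0)+[0,0,dy]]
        sim=[s[0]]+[s[0]+np.eye(3)[i]*step[i] for i in range(3)]
        r=minimize(cost,s[0],method='Nelder-Mead',options=dict(initial_simplex=sim,xatol=.02,fatol=1e-4,maxiter=150))
        if best is None or r.fun<best.fun: best=r
    return best.x,best.fun
E
python3 - <<'E'
from fit import *
np.set_printoptions(precision=2,suppress=True)
M={};out=[]
for c in ['top','scene']:
    im=viewer.read_camera(c)
    for n in ['stand','reader','lid_center','sensor_spot','block']:
        for k,d in enumerate(viewer.silhouettes(n,c)[:5]):
            m=d['mask'];ys,xs=np.nonzero(m);print(c,n,k,round(d['confidence'],2),m.sum(),xs.mean().round(1),ys.mean().round(1),xs.min(),xs.max(),ys.min(),ys.max())
            M[f'{c}_{n}_{k}']=m
    M[c+'_im']=im
np.savez('m.npz',**M)
# blobs
for c,(u,v) in {'top':(145,231),'scene':(147,282)}.items():
    im=M[c+'_im'];g=cv2.cvtColor(im,cv2.COLOR_RGB2GRAY).astype(float)
    y0,x0=v-9,u-9;p=g[y0:y0+19,x0:x0+19]; w=np.clip(110-p,0,None); yy,xx=np.mgrid[y0:y0+19,x0:x0+19]
    print(c); print(p.astype(int))
    uv=((w*xx).sum()/w.sum(),(w*yy).sum()/w.sum()); print(uv,ray(c,uv,138))
E
```

```text
top stand 0 0.7 1432 390.8 233.3 368 419 208 259
top reader 0 0.82 406 390.0 167.6 380 400 156 179
top reader 1 0.78 488 459.4 228.1 444 475 218 240
top reader 2 0.65 397 402.0 229.0 390 414 219 240
top reader 3 0.63 320 343.1 240.1 332 354 230 251
top lid_center 0 0.84 751 153.4 235.0 138 169 221 249
top sensor_spot 0 0.77 772 153.9 234.9 138 170 220 249
top block 0 0.76 7472 188.7 233.7 127 255 191 274
top block 1 0.47 432 401.7 228.7 390 414 217 241
scene stand 0 0.96 1878 373.7 238.5 345 402 210 263
scene reader 0 0.94 615 375.1 199.1 364 385 178 219
scene reader 1 0.85 727 413.1 196.4 404 421 169 230
scene reader 2 0.81 795 337.9 236.2 329 346 206 272
scene lid_center 0 0.66 1054 155.1 288.6 136 174 272 305
scene lid_center 1 0.28 11959 181.5 322.1 102 268 264 388
scene sensor_spot 0 0.68 1076 155.1 288.5 137 174 272 305
scene block 0 0.96 12172 181.8 322.1 102 268 264 388
top
[[200 199 200 201 201 202 203 203 201 198 197 194 193 197 195 194 192 188
  179]
 [204 203 205 203 204 204 205 204 201 198 197 197 199 200 204 200 198 196
  197]
 [207 207 207 206 205 208 203 202 198 197 1
[... 2355 characters left out ...]
41 208 208 215 212 210 211 211 211 212
  211]
 [205 210 212 209 206 209 211 216 216 224 218 215 212 212 212 209 208 209
  211]
 [203 206 212 214 216 217 220 222 223 220 216 214 214 214 212 210 210 211
  212]
 [211 206 211 213 213 213 214 217 217 215 215 214 214 212 210 210 211 211
  210]
 [218 211 205 204 208 211 213 213 213 213 214 214 212 211 210 210 210 210
  209]
 [210 219 213 207 206 205 206 206 209 212 215 215 213 213 212 211 203 203
  207]
 [202 211 215 219 216 211 204 205 199 203 207 204 199 203 200 201 204 197
  201]
 [194 203 203 209 214 218 218 218 215 214 213 211 210 212 212 211 211 206
  205]]
(np.float64(142.77134230030194), np.float64(278.7051880318419)) [510.07 285.57 138.  ]
```

```bash
cat >> fit.py <<'E'
def blob(im,u,v,thr,r=5):
    g=cv2.cvtColor(im,cv2.COLOR_RGB2GRAY).astype(float)
    for _ in range(5):
        yy,xx=np.mgrid[0:480,0:640]; k=(np.hypot(xx-u,yy-v)<r)
        w=np.clip(thr-g,0,None)*k; u,v=(w*xx).sum()/w.sum(),(w*yy).sum()/w.sum()
    return u,v
E
python3 - <<'E'
from fit import *
np.set_printoptions(precision=2,suppress=True)
M=np.load('m.npz')
P={}
for c,a,b in [('top',(144.6,231.3),(151,235.2)),('scene',(144.3,281.7),(154,281))]:
    im=M[c+'_im']
    s=blob(im,*a,170,5 if c=='top' else 6); q=blob(im,*b,190,2.7)
    S=ray(c,s,138);Q=ray(c,q,138);d=(S-Q)[:2];print(c,s,S,q,Q,np.hypot(*d),np.arctan2(d[1],d[0]))
# reader
ms={'top':M['top_reader_2'].astype(float),'scene':M['scene_reader_0'].astype(float)}
mod=lambda x:[box(x[0],x[1],x[2],81,151,26,22),box(x[0],x[1],x[2],76,81,37,33)]
print('reader',fit(ms,mod,[494,-187,.2]))
mod2=lambda x:[box(x[0],x[1],x[2],81,151,26,22)]
for c in ms: print('reader',c,fit({c:ms[c]},mod,[494,-187,.2]))
ig={'top':M['top_reader_2'].astype(float),'scene':M['scene_reader_0'].astype(float)}
st={'top':M['top_stand_0'].astype(float),'scene':M['scene_stand_0'].astype(float)}
mod=lambda x:[box(x[0],x[1],x[2],0,12,92,86),box(x[0],x[1],x[2],12,76,56,52)]
print('stand',fit(st,mod,[494,-187,.2],ignore=ig))
for c in st: print('stand',c,fit({c:st[c]},mod,[494,-187,.2],ignore=ig))
bl={'top':M['top_block_0'].astype(float)}; 
mod=lambda x:[box(x[0],x[1],x[2],0,80,130,232)]
x,f=fit(bl,mod,[500,225,.2]);print('block',x,f, x[:2]+52*np.array([-np.sin(x[2]),np.cos(x[2])]))
E
```

```text
top (np.float64(144.6955407483342), np.float64(231.24115838031778)) [500.37 290.21 138.  ] (np.float64(150.8384030418251), np.float64(234.89163498098858)) [493.48 279.02 138.  ] 13.146470675822203 1.019156838443124
scene (np.float64(144.2590059279526), np.float64(281.81144550843595)) [501.3  287.54 138.  ] (np.float64(153.63288288288288), np.float64(280.88513513513516)) [494.33 276.03 138.  ] 13.454342139705155 1.0265000668811466Traceback (most recent call last):
  File "<stdin>", line 12, in <module>
  File "fit.py", line 24, in fit
    r=minimize(cost,s[0],method='Nelder-Mead',options=dict(initial_simplex=sim,xatol=.02,fatol=1e-4,maxiter=150))
    res = _minimize_neldermead(fun, x0, args, callback, bounds=bounds,
                               **options)
    fxr = func(xr)
    fx = function(np.copy(x), *(wrapper_args + args))
  File "fit.py", line 17, in cost
    r=render(cam,model(x)); w=1 if ignore is None else 1-ignore[cam]
  File "fit.py", line 10, in render
    p=np.array([proj(cam,X) for X in h])*S+ (S-1)/2
                ~~~~^^^^^^^
  File "h.py", line 13, in proj
    i=viewer.camera_info(cam); p=np.array(i['R'])@np.array(X)+np.array(i['t']); q=np.array(i['camera_matrix'])@p; return q[:2]/q[2]
ValueError: time passes only in moves, steps and waits
```

```bash
sed -i 's/^def c2w/_C={}\ndef cinfo(c):\n    if c not in _C: _C[c]=viewer.camera_info(c)\n    return _C[c]\ndef c2w/; s/i=viewer.camera_info(cam)/i=cinfo(cam)/' h.py
python3 - <<'E'
from fit import *
np.set_printoptions(precision=2,suppress=True)
M=np.load('m.npz')
ms={'top':M['top_reader_2'].astype(float),'scene':M['scene_reader_0'].astype(float)}
mod=lambda x:[box(x[0],x[1],x[2],81,151,26,22),box(x[0],x[1],x[2],76,81,37,33)]
print('reader',fit(ms,mod,[494,-187,.2]))
for c in ms: print('reader',c,fit({c:ms[c]},mod,[494,-187,.2]))
ig={'top':M['top_reader_2'].astype(float),'scene':M['scene_reader_0'].astype(float)}
st={'top':M['top_stand_0'].astype(float),'scene':M['scene_stand_0'].astype(float)}
mod=lambda x:[box(x[0],x[1],x[2],0,12,92,86),box(x[0],x[1],x[2],12,76,56,52)]
print('stand',fit(st,mod,[494,-187,.2],ignore=ig))
for c in st: print('stand',c,fit({c:st[c]},mod,[494,-187,.2],ignore=ig))
bl={'top':M['top_block_0'].astype(float)}; 
mod=lambda x:[box(x[0],x[1],x[2],0,80,130,232)]
x,f=fit(bl,mod,[500,225,.2]);print('block',x,f, x[:2]+52*np.array([-np.sin(x[2]),np.cos(x[2])]))
E
```

```text
reader (array([ 497.28, -185.73,    0.37]), np.float64(0.3183739034308405))
reader top (array([ 497.35, -185.33,    0.26]), np.float64(0.08649182594952338))
reader scene (array([ 498.89, -189.13,    0.63]), np.float64(0.1296349434082576))
stand (array([ 497.94, -186.14,    0.31]), np.float64(0.19500543388802621))
stand top (array([ 497.14, -184.84,    0.31]), np.float64(0.08901303538175047))
stand scene (array([ 499.51, -188.84,    0.33]), np.float64(0.08622230574871056))
block [500.43 223.79   0.14] 0.1401131544694966 [493.09 275.26]
```

```bash
cat >> h.py <<'E'
from scipy.spatial.transform import Rotation as Ro
def ori(psi):
    c,s=np.cos(psi),np.sin(psi)
    return Ro.from_matrix(np.array([[0,c,s],[0,s,-c],[-1,0,0]],float)).as_rotvec()
E
python3 - <<'E'
from h import *
np.set_printoptions(precision=3,suppress=True)
print('now',Ro.from_rotvec(robot.observe()['tcp_rot']).as_matrix())
for psi in np.arange(-3.1,3.2,.4):
    a=kin.ik([494,277,230],ori(psi)); b=kin.ik([498,-187,200],ori(psi))
    print(round(psi,2),a,None if b is None else b[[0,6]])
for psi in (.31,.31+np.pi/2,.31-np.pi/2,.31+np.pi): print(psi,kin.ik([498,-187,200],ori(psi)),kin.ik([500,288,215],ori(psi)))
E
```

```text
now [[-0.     0.353 -0.936]
 [-0.    -0.936 -0.353]
 [-1.     0.     0.   ]]
-3.1 [ 0.332  0.65  -1.313  1.701  0.65   1.312  2.072] [ 0.265 -2.794]
-2.7 [ 0.332  0.65  -1.313  1.701  0.65   1.312  2.472] [ 0.322 -2.412]
-2.3 [-1.27   0.35   0.891  1.797 -0.299  1.136 -2.581] [ 0.375 -2.028]
-1.9 [-1.101  0.304  0.66   1.788 -0.205  1.119 -2.273] [ 0.427 -1.645]
-1.5 [ 0.228  0.505 -1.079  1.705  0.472  1.22  -2.467] [ 0.488 -1.265]
-1.1 [ 0.158  0.451 -0.957  1.709  0.394  1.189 -2.003] [ 0.536 -0.881]
-0.7 [ 0.169  0.458 -0.976  1.708  0.405  1.193 -1.612] [ 0.599 -0.503]
-0.3 [ 0.172  0.461 -0.981  1.708  0.408  1.194 -1.215] [ 0.661 -0.127]
0.1 [ 0.183  0.468 -0.999  1.708  0.42   1.199 -0.824] [0.724 0.249]
0.5 [ 0.196  0.478 -1.022  1.707  0.434  1.204 -0.436] [0.77  0.629]
0.9 [ 0.211  0.49  -1.048  1.706  0.451  1.211 -0.05 ] [0.796 1.018]
1.3 [ 0.228  0.505 -1.077  1.705  0.471  1.219  0.334] [0.854 1.391]
1.7 [ 0.307  0.601 -1.244  1.702  0.593  1.279  0.635] [0.905 1.764]
2.1 [ 0.239  0.516 -1.1    1.705  0.486  1.226  1.122] [1.248 1.847]
2.5 [ 0.332  0.65  -1.313  1.701  0.65   1.312  1.389] [1.248 2.247]
2.9 [ 0.332  0.65  -1.313  1.701  0.65   1.312  1.789] [-0.701 -2.497]
0.31 [ 0.757  0.302 -0.551  1.839  0.181  1.05   0.445] [ 0.15   0.503 -0.986  1.7    0.449  1.184 -0.644]
1.8807963267948966 [ 0.925  0.352 -0.768  1.83   0.276  1.071  1.934] [ 0.192  0.539 -1.062  1.698  0.501  1.206  0.885]
-1.2607963267948965 [ 0.51   0.262 -0.253  1.854  0.075  1.035 -1.033] [ 0.099  0.469 -0.903  1.703  0.397  1.165 -2.173]
3.451592653589793 [ 0.302  0.245 -0.006  1.868  0.002  1.028 -2.537] [ 0.302  0.698 -1.317  1.693  0.699  1.314  2.3  ]
```

Run:
```python
from h import *
np.set_printoptions(precision=3,suppress=True)
o=robot.observe()
robot.servo_line([229.4,-608.2,380],feed=300)
robot.movep([494,277.3,320],ori(0.9))
grip(0.8)
robot.servo_line([494,277.3,180],feed=200)
o=robot.observe();print(o['t'],o['tcp_pos'],o['joints'],o['contact_force'],o['grip_width'])
snap('top','a.png',(100,170,280,305),4.4); snap('scene','b.png',(50,150,290,330),3)
```

```text
7.0667 [494.47  278.087 181.118] [ 0.227  0.582 -1.096  1.758  0.564  1.154 -0.141] [ 0.198 -0.05  -0.049] 0.8016762978990749
```

View pics/b.png

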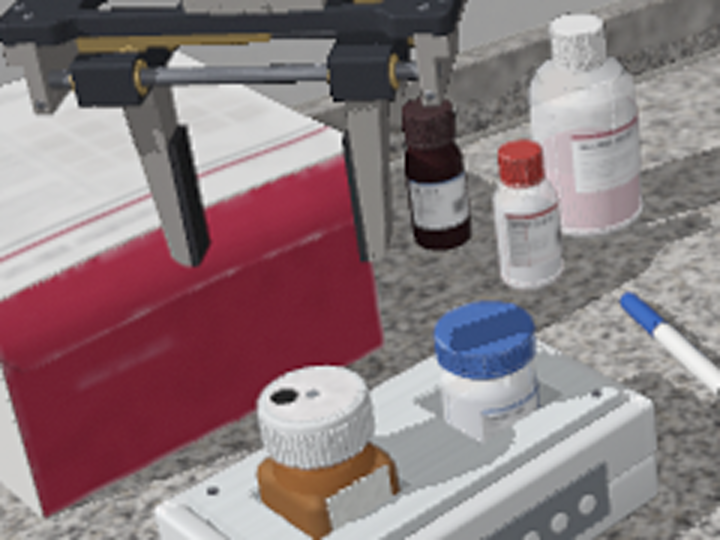

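View pics/a.png

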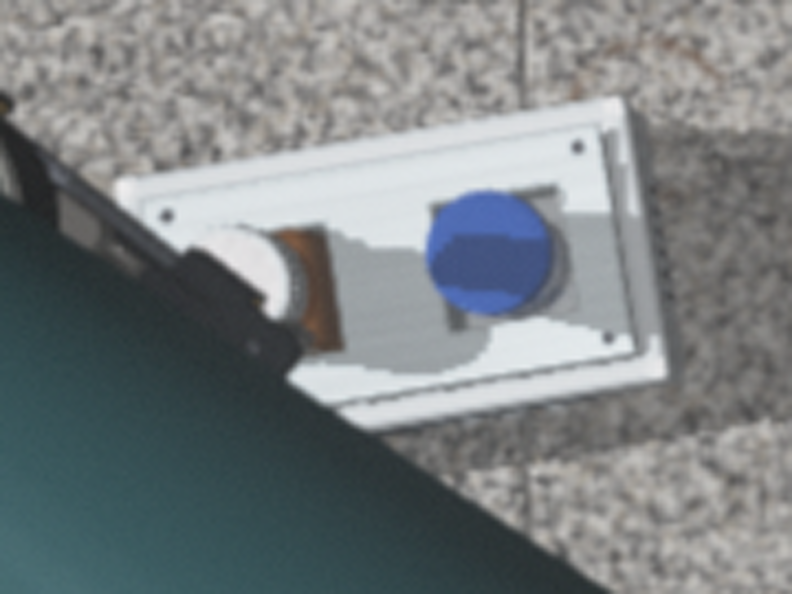

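Run:
```python
from h import *
np.set_printoptions(precision=3,suppress=True)
robot.servo_line([494,277.3,115],feed=100)
o=robot.observe();print(o['t'],o['tcp_pos'],o['contact_force'],o['grip_width'])
snap('scene','c.png',(80,180,280,330),4)
grip(0.3,50)
o=robot.observe();print(o['t'],o['tcp_pos'],o['contact_force'],o['wrist_torque'],o['grip_width'],o['joints'])
snap('scene','d.png',(80,180,280,330),4)
```

```text
7.9667 [494.133 277.783 115.294] [ 0.237 -0.769 -0.761] 0.7994520949120857
8.825 [493.995 277.3   115.005] [ 0.262 -0.685 -0.509] [-0.029 -0.156  0.002] 0.30351444854122434 [ 0.18   0.651 -1.028  1.819  0.642  1.049 -0.2  ]
```

View pics/c.png

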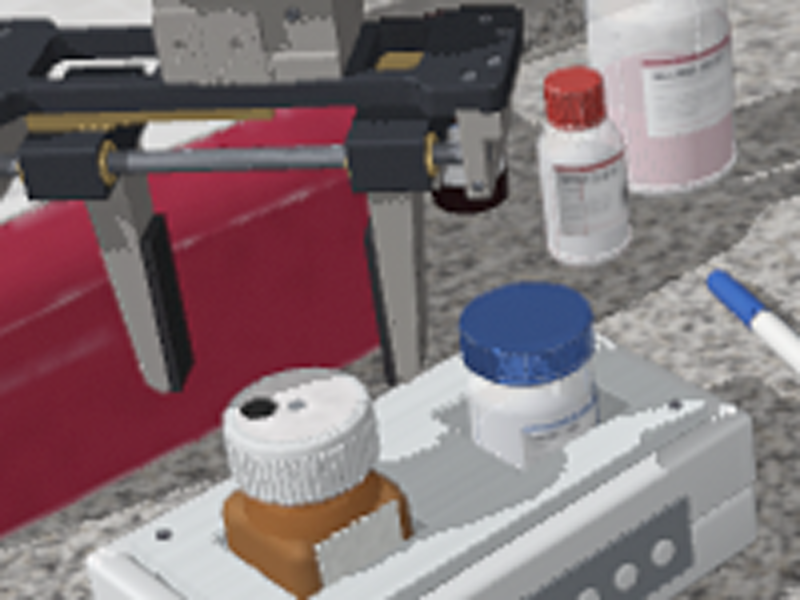

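View pics/d.png

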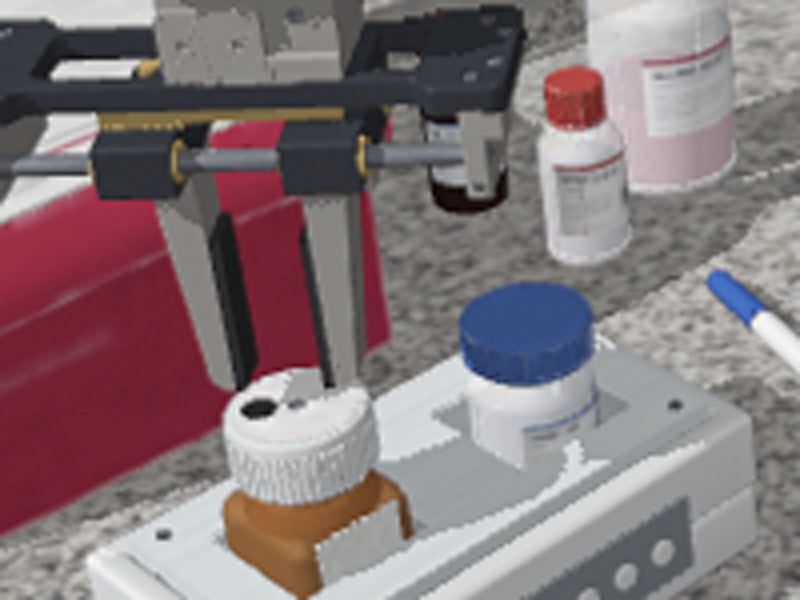

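Run:
```python
from h import *
np.set_printoptions(precision=3,suppress=True)
for p in ([494,277.3,115],[494,277.3,138],[494,277.3,160],[510,277,140],[494,277,0]): print(p,proj('scene',p),proj('top',p))
psi=.9;d=np.array([np.cos(psi),np.sin(psi),0])
for s in (-14,14,-37,37): print(s,proj('scene',np.array([494,277.3,115])+s*d))
o=robot.observe();print(o['t'],o['tcp_pos'],Ro.from_rotvec(o['tcp_rot']).as_matrix(),cinfo('scene')['R'])
print(viewer.camera_info('scene')['t'],cinfo('scene')['t'])
snap('top','e.png',(80,150,280,300),4)
```

```text
[494, 277.3, 115] [155.233 293.997] [155.831 235.407]
[494, 277.3, 138] [152.949 281.314] [151.782 234.59 ]
[494, 277.3, 160] [150.707 268.869] [147.705 233.767]
[510, 277, 140] [147.902 275.421] [151.59  225.729]
[494, 277, 0] [165.996 352.722] [173.462 238.933]
-14 [164.688 293.73 ]
14 [145.773 294.265]
-37 [180.211 293.29 ]
37 [130.222 294.705]
8.875 [493.995 277.286 114.982] [[-0.     0.622  0.783]
 [-0.     0.783 -0.622]
 [-1.    -0.    -0.   ]] [[-0.643 -0.766 -0.015]
 [-0.376  0.333 -0.865]
 [ 0.667 -0.55  -0.502]]
[298.158 293.043 777.076] [298.158 293.043 777.076]
```

View pics/e.png

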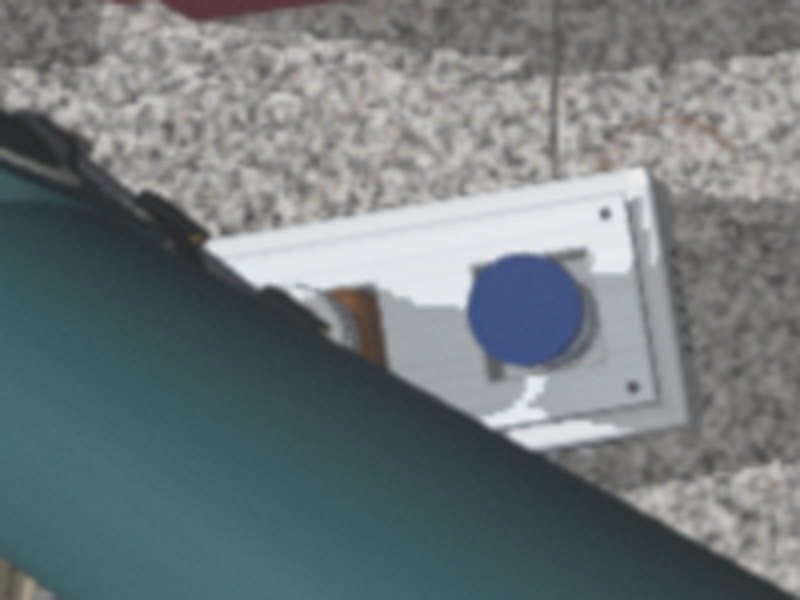

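Run:
```python
from h import *
np.set_printoptions(precision=1,suppress=True)
print(ray('scene',(152,277),115))
psi=.9;d=np.array([np.cos(psi),np.sin(psi),0]);n=np.array([np.sin(psi),-np.cos(psi),0])
for lat in (0,30):
  for dz in (0,30):
    b=np.array([494,277.3,181+dz])+n*lat
    for h in (88,110): 
        print(lat,dz,h,[proj('top',b+[0,0,h]+n*37.5+s*d)*4.4-np.array([100,170])*4.4 for s in (-40,40)], 'tip', proj('scene',b))
im=viewer.read_camera('scene');save(im,'f.png',(120,200,200,270),8)
```

```text
[537.6 260.3 115. ]
0 0 88 [array([260.6, 243.5]), array([ 83.4, 106.9])] tip [148.5 256.7]
0 0 110 [array([240.5, 238. ]), array([57.9, 97.3])] tip [148.5 256.7]
0 30 88 [array([232.8, 235.9]), array([48.3, 93.6])] tip [145.3 238.8]
0 30 110 [array([210.9, 229.9]), array([20.6, 83.2])] tip [145.3 238.8]
30 0 88 [array([313.5, 176. ]), array([136.3,  39.9])] tip [152.7 245.6]
30 0 110 [array([294.9, 168.4]), array([112.5,  28.3])] tip [152.7 245.6]
30 30 88 [array([287.9, 165.6]), array([103.5,  23.9])] tip [149.7 228. ]
30 30 110 [array([267.8, 157.4]), array([77.6, 11.3])] tip [149.7 228. ]
```

View pics/f.png

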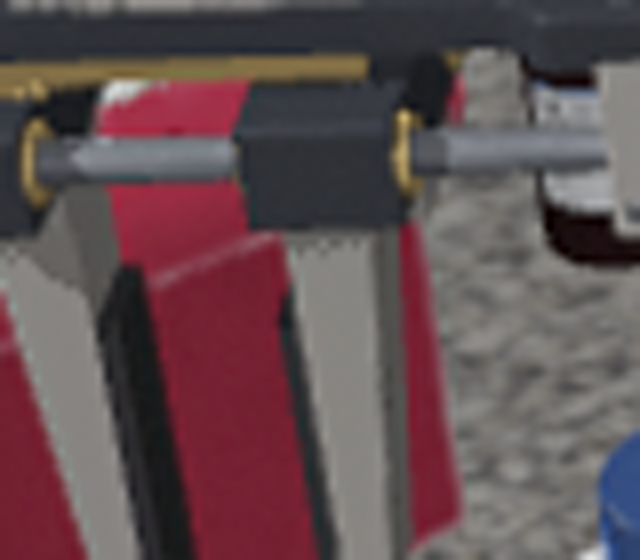

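Run:
```python
from h import *
np.set_printoptions(precision=3,suppress=True)
grip(0.85)
f0=robot.observe()['contact_force']
z=115
while z>100:
    z-=3; robot.servo_line([494,277.3,z],feed=40)
    o=robot.observe(); df=o['contact_force']-f0
    if np.linalg.norm(df)>6: print('contact',z,df);break
print(o['t'],o['tcp_pos'],df)
snap('scene','g.png',(80,180,280,330),4)
```

```text
11.0833 [493.89  277.213  99.801] [-0.265  0.108  1.819]
```

View pics/g.png

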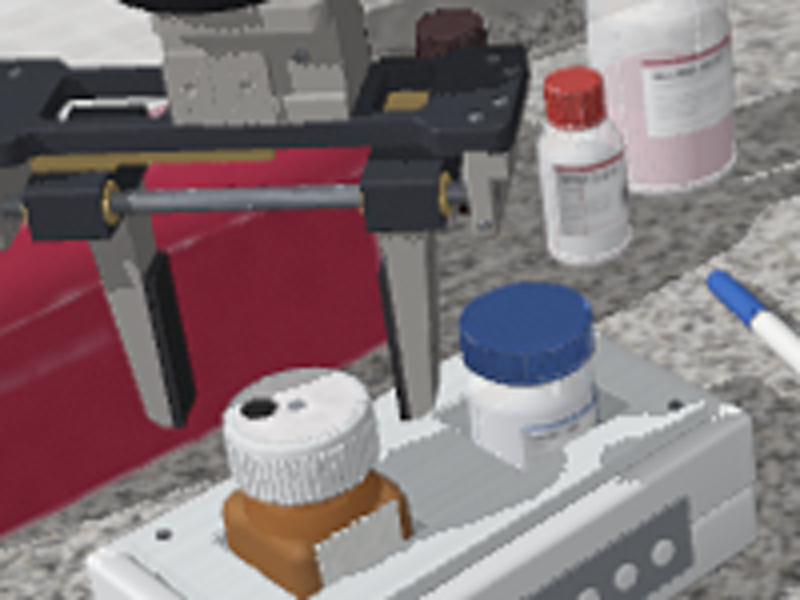

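Run:
```python
from h import *
np.set_printoptions(precision=3,suppress=True)
f0=robot.observe()['contact_force']
z=100
while z>92:
    z-=2; robot.servo_line([494,277.3,z],feed=40)
    o=robot.observe(); df=o['contact_force']-f0
    if np.linalg.norm(df)>6: print('contact',z,df);break
print(o['t'],o['tcp_pos'],df)
grip(0.5,5)
o=robot.observe();print(o['t'],o['tcp_pos'],o['contact_force']-f0,o['wrist_torque'],o['grip_width'])
snap('scene','i.png',(80,180,280,330),4)
```

```text
12.1333 [493.886 277.244  91.836] [-1.096 -0.324 -1.074]
12.6333 [494.014 277.287  92.067] [-0.472 -0.136  0.892] [ 0.019 -0.093 -0.03 ] 0.5753220387944646
```

View pics/i.png

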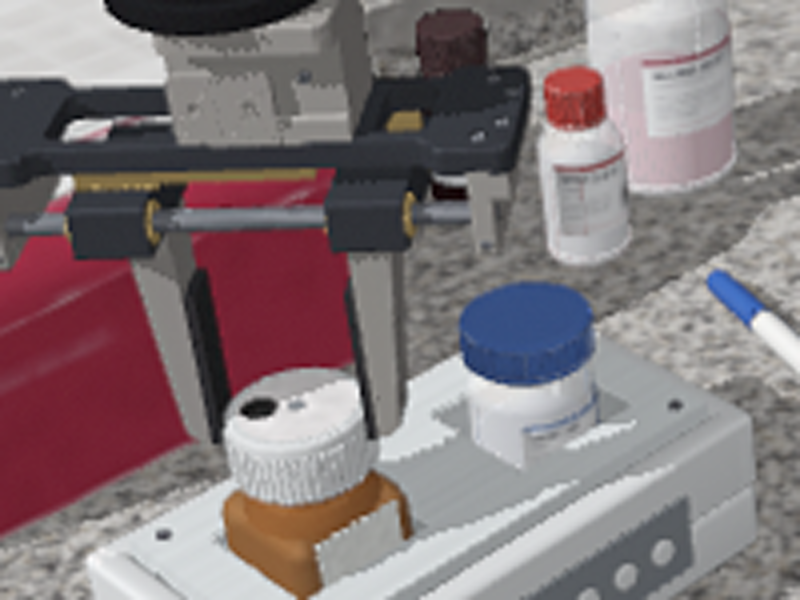

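Run:
```python
from h import *
np.set_printoptions(precision=3,suppress=True)
grip(0.3,50)
o=robot.observe();q0=o['joints'].copy();print(o['t'],o['contact_force'],o['wrist_torque'],o['grip_width'],q0[6])
for k in range(1,20):
    q=q0.copy();q[6]-=.08*k
    robot.goto_joints(q)
    o=robot.observe();w=o['wrist_torque'];print(round(o['t'],2),k,o['joints'][6]-q0[6],w,o['joint_torque'][6],o['contact_force'],round(o['grip_width'],3))
    if np.linalg.norm(w)>1.1: break
snap('scene','j.png',(80,180,280,330),4)
```

```text
12.9 [-0.308  0.005  0.933] [-0.068 -0.133  0.023] 0.5590355516083028 -0.22192734639706543
13.15 1 -0.07865312430428853 [-0.008 -0.103 -0.362] 0.17876407597213984 [-0.588  0.105  0.84 ] 0.561
13.4 2 -0.15750624502880003 [-0.048 -0.046 -0.28 ] 0.17272416036576033 [ 0.784 -0.968 -0.317] 0.555
13.65 3 -0.2369742145223783 [-0.086 -0.03  -0.219] 0.1571764564141631 [-0.431  0.177  0.948] 0.558
13.9 4 -0.31679039192786385 [-0.142  0.039 -0.21 ] 0.14954681508243084 [-1.22  -0.132  0.329] 0.556
14.15 5 -0.3967418849285941 [-0.152  0.061 -0.211] 0.1465686410665512 [-0.775  0.245  0.72 ] 0.556
14.4 6 -0.4766922716348828 [-0.292  0.14  -0.257] 0.14537321403622627 [-0.347 -1.91   1.407] 0.557
14.65 7 -0.5566890525010543 [-0.309  0.241 -0.285] 0.1448831520974636 [-1.591 -1.511  1.955] 0.562
14.9 8 -0.6366667105347112 [-0.341  0.242 -0.299] 0.14481847174465656 [-1.311 -1.681  2.352] 0.561
15.15 9 -0.7166813278640938 [-0.385  0.388 -0.255] 0.14483503997325897 [-1.46  -2.036  1.858] 0.557
15.4 10 -0.7966830570517858 [-0.439  0.458 -0.256] 0.14477348886430264 [-1.925 -1.8    3.1  ] 0.56
15.65 11 -0.8763334715914946 [-0.496  0.414  0.013] -0.08178959134966135 [-2.318 -1.972  2.683] 0.558
15.9 12 -0.9571979359680476 [-0.079  0.46  -0.32 ] 0.1944574574008584 [-2.101  0.158  2.311] 0.559
16.15 13 -1.035330795812857 [-0.189  0.38   0.99 ] -1.0734347999095917 [-1.279 -0.493  1.775] 0.56
16.4 14 -1.115742624475014 [-0.601  0.622  1.32 ] -1.3689030334353447 [-2.629 -2.518  3.288] 0.555
```

View pics/j.png

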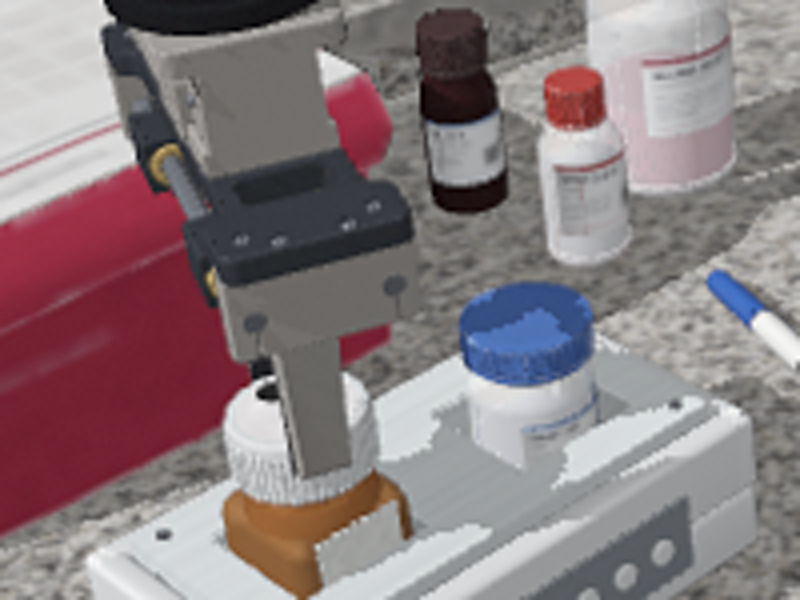

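Run:
```python
from h import *
np.set_printoptions(precision=3,suppress=True)
q0=robot.observe()['joints'].copy()
for k in range(1,3):
    q=q0.copy();q[6]-=.07*k
    robot.goto_joints(q); 
    o=robot.observe();w=o['wrist_torque'];print(round(o['t'],2),k,o['joints'][6],w,o['joint_torque'][6],o['contact_force'],round(o['grip_width'],3))
robot.hold(.25)
o=robot.observe();print(o['wrist_torque'],o['tcp_pos'])
im=snap('scene','k.png',(130,260,180,310),10)
```

```text
16.7 1 -1.4058644095153097 [0.086 0.262 0.764] -0.8840505033731461 [-2.012  0.42   0.63 ] 0.559
16.95 2 -1.4760531002520758 [-0.21   0.484  0.545] -0.618898943066597 [-2.419 -0.516  1.783] 0.559
[-0.158  0.576  0.647] [493.774 277.143  92.121]
```

View pics/k.png

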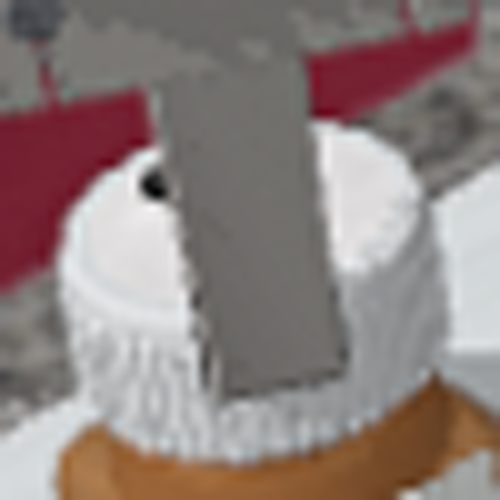

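```bash
cat > spot.py <<'E'
from fit import *
def spot():
    im=viewer.read_camera('scene')
    for a0 in [0]:
        pass
    b=blob(im,148,277.5,130,6); return im,b
E
python3 - <<'E'
from spot import *
np.set_printoptions(precision=3,suppress=True)
grip(0.85)
robot.servo_line([494,277.3,220],feed=200)
for c in ['scene','top']: 
    im=viewer.read_camera(c); cv2.imwrite('pics/raw_%s.png'%c,im[:,:,::-1]); save(im,'l_%s.png'%c,(130,260,180,310) if c=='scene' else (120,205,190,265),8)
    for n in ['sensor_spot']:
        for d in viewer.pinpoint(n,c)[:2]: print(c,c2w(c,d['at']),d['confidence'])
print(robot.observe()['t'],robot.observe()['joints'])
E
```

```text
scene [503.131 274.302 140.313] 0.56
scene [ 499.975 -188.207    0.33 ] 0.34
top [508.249 279.653 140.387] 0.96
18.8083 [ 0.251  0.547 -1.127  1.716  0.523  1.221 -1.364]
```

View pics/l_scene.png

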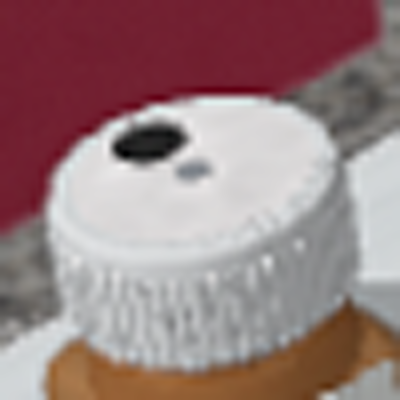

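View pics/l_top.png

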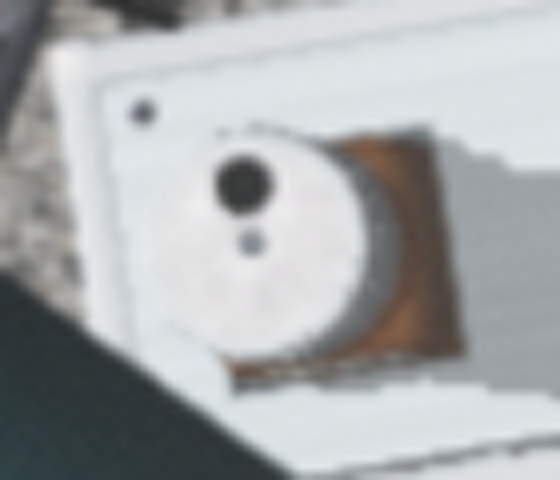

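Run:
```python
from fit import *
np.set_printoptions(precision=3,suppress=True)
for c,a,b in [('top',(150.5,228.1),(151.4,235.3)),('scene',(148.6,277.7),(154,281.2))]:
    im=cv2.imread('pics/raw_%s.png'%c)[:,:,::-1].copy()
    s=blob(im,*a,150,5); q=blob(im,*b,190,2.5)
    S=ray(c,s,138);Q=ray(c,q,138);d=(S-Q)[:2];print(c,s,S,q,Q,np.hypot(*d),np.arctan2(d[1],d[0]))
```

```text
top (np.float64(149.90718562874252), np.float64(227.77058383233532)) [506.516 280.723 138.   ] (np.float64(150.95785440613028), np.float64(234.98850574712642)) [493.303 278.8   138.   ] 13.351997658626795 0.14453196044465746
scene (np.float64(147.98699501936912), np.float64(277.2426674045379)) [508.421 277.989 138.   ] (np.float64(153.67796610169492), np.float64(280.85310734463275)) [494.36 275.94 138.  ] 14.209212570446425 0.14465852193968226
```

Run:
```python
from h import *
np.set_printoptions(precision=3,suppress=True)
robot.servo_line([494,277.3,270],feed=300)
robot.movep([498,-187,240],ori(.31))
grip(0.6,20)
robot.servo_line([498,-187,150],feed=200)
o=robot.observe();print(o['t'],o['tcp_pos'],o['joints'],o['contact_force'],o['grip_width'])
snap('scene','n.png',(290,100,470,235),4.4); snap('top','o.png',(330,170,470,275),5)
```

```text
21.9417 [ 498.691 -186.714  150.789] [ 1.211  0.672 -1.261  1.864  0.707  1.149  0.003] [ 0.388 -0.473  0.567] 0.5956041489866895
```

View pics/n.png

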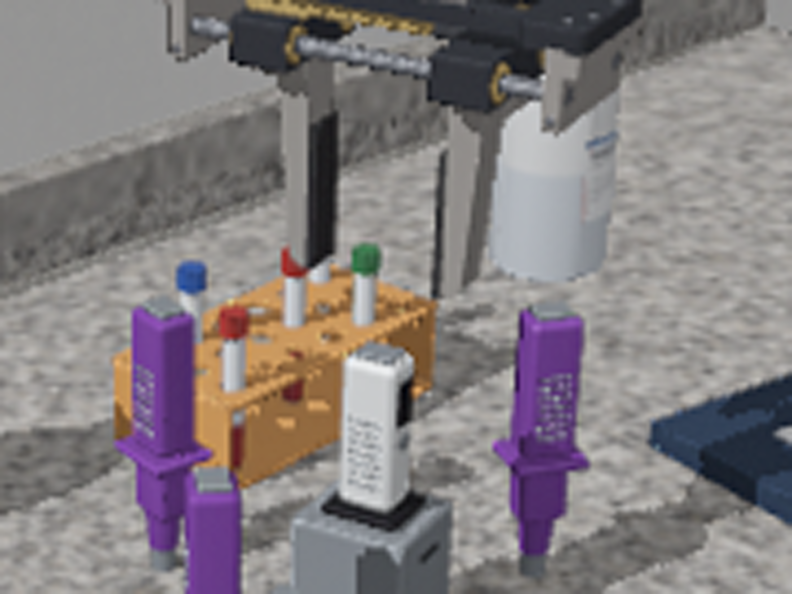

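View pics/o.png

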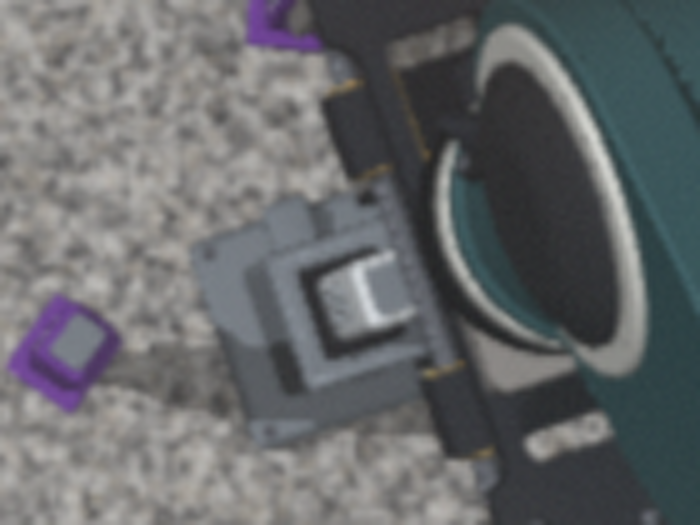

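Run:
```python
from h import *
np.set_printoptions(precision=3,suppress=True)
for z in (150,180,185,190): print(proj('scene',[498,-187,z]))
f0=robot.observe()['contact_force']
for z in (130,110,95,85,78):
    robot.servo_line([498,-187,z],feed=100)
    o=robot.observe(); df=o['contact_force']-f0
    if np.linalg.norm(df)>6: print('contact',z,df);break
print(o['t'],o['tcp_pos'],df)
snap('scene','p.png',(290,100,470,235),4.4)
```

```text
[375.557 180.963]
[376.164 166.397]
[376.267 163.931]
[376.37  161.455]
23.5417 [ 497.734 -186.947   77.634] [ 0.323 -0.688 -1.776]
```

View pics/p.png

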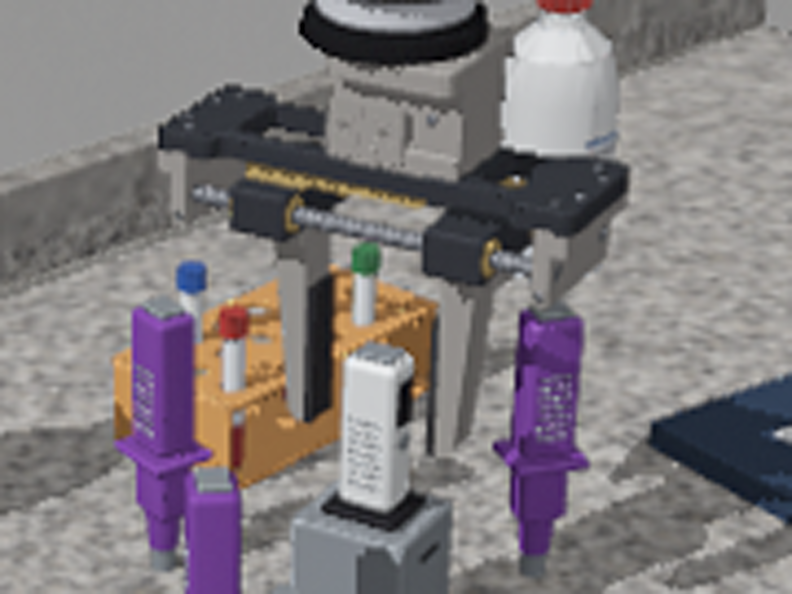

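Run:
```python
from h import *
np.set_printoptions(precision=3,suppress=True)
f0=robot.observe()['contact_force']
for z in (70,64):
    robot.servo_line([498,-187,z],feed=60)
    o=robot.observe(); df=o['contact_force']-f0
    if np.linalg.norm(df)>6: print('contact',z,df);break
grip(0.1,20)
robot.hold(.2)
o=robot.observe();print(o['t'],o['tcp_pos'],o['contact_force']-f0,o['wrist_torque'],o['grip_width']*92)
snap('scene','q.png',(290,100,470,235),4.4)
```

```text
24.8667 [ 498.014 -187.031   64.062] [-0.614  0.834  1.807] [-0.026  0.007 -0.015] 25.827110841288714
```

View pics/q.png

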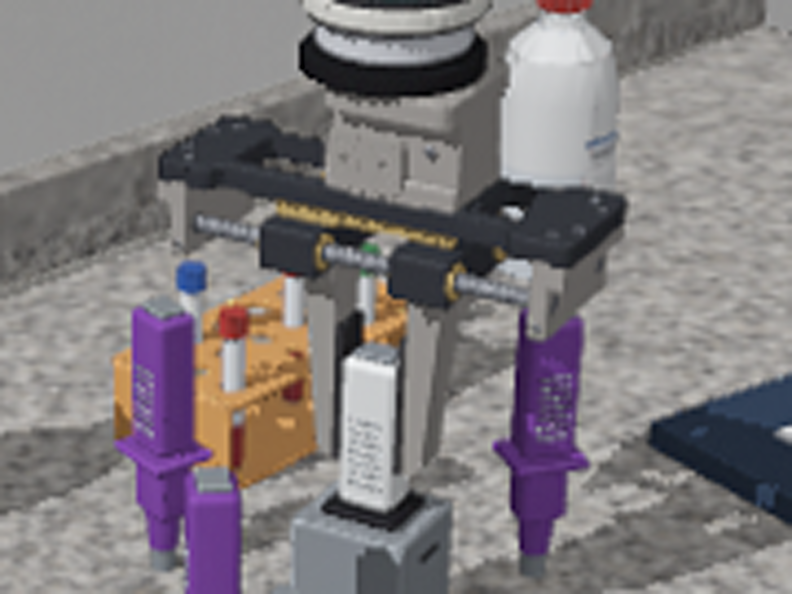

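Run:
```python
from h import *
np.set_printoptions(precision=3,suppress=True)
robot.servo_line([498,-187,160],feed=100)
o=robot.observe();print(o['t'],o['contact_force'],o['grip_width']*92)
robot.servo_line([498,-187,240],feed=150)
o=robot.observe();print(o['t'],o['contact_force'],o['grip_width']*92)
snap('scene','r.png',(290,70,470,250),3.3)
```

```text
26.025 [-0.822 -0.521 -0.752] 25.597303104884347
26.7083 [-0.363  0.33  -1.405] 26.194724545735582
```

View pics/r.png

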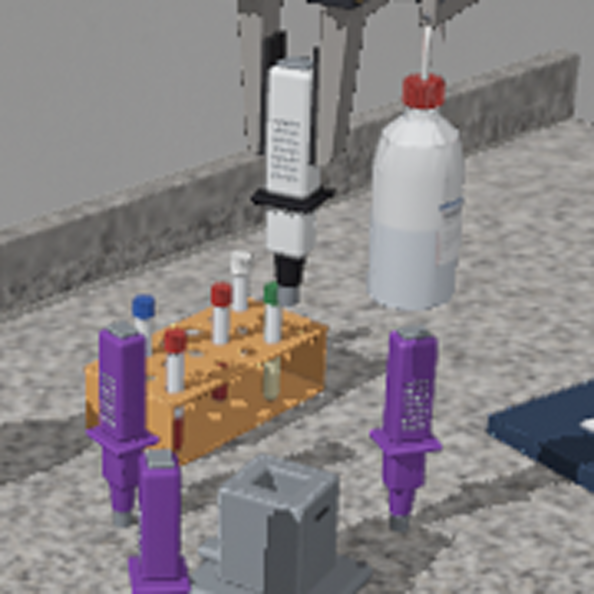

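Run:
```python
from h import *
np.set_printoptions(precision=3,suppress=True)
try: robot.servo_line([507.5,279.3,245],feed=220)
except robot.IKError as e: print('IK',e); robot.movep([507.5,279.3,245],ori(.31))
robot.servo_line([507.5,279.3,205],feed=100)
robot.hold(.3)
o=robot.observe();print(o['t'],o['tcp_pos'],o['contact_force'],o['grip_width']*92,o['joints'])
im=snap('scene','s.png',(110,190,210,310),5);cv2.imwrite('pics/raw_s.png',im[:,:,::-1])
for n in ('nose_face','sensor_spot'):
    for d in viewer.pinpoint(n,'scene')[:2]: w=c2w('scene',d['at']);print(n,w,d['confidence'],proj('scene',w))
snap('top','t.png',(90,170,250,290),5)
for n in ('nose_face','sensor_spot'):
    for d in viewer.pinpoint(n,'top')[:2]: w=c2w('top',d['at']);print(n,w,d['confidence'],proj('top',w))
```

```text
29.875 [507.698 279.508 205.46 ] [ 0.069 -0.074 -0.582] 26.066389748019265 [ 0.261  0.618 -1.172  1.701  0.601  1.235 -0.744]
nose_face [ 493.768 -300.942    3.267] 0.54 [412.694 228.789]
nose_face [483.441 -80.203   0.035] 0.54 [338.145 271.267]
sensor_spot [505.584 279.192 138.813] 0.59 [148.042 277.928]
nose_face [499.898  14.291   7.08 ] 0.32 [298.056 233.347]
sensor_spot [505.934 274.904 139.023] 0.71 [152.916 227.979]
```

View pics/s.png

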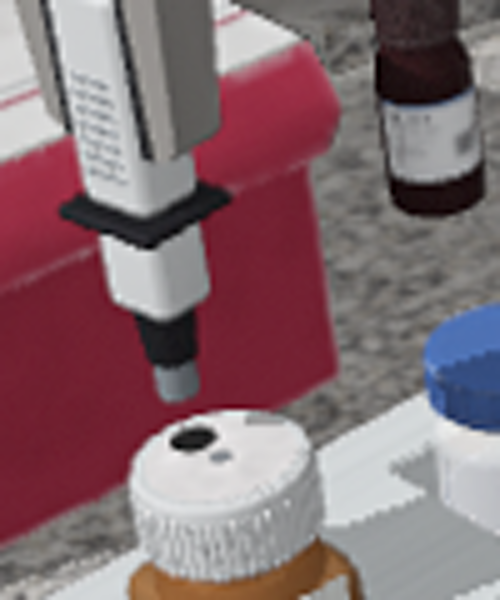

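View pics/t.png

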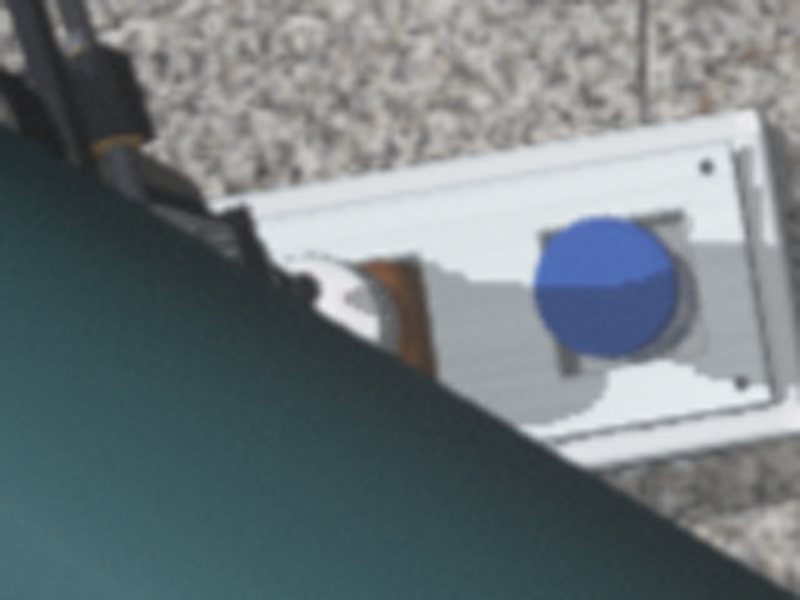

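Run:
```python
from fit import *
np.set_printoptions(precision=2,suppress=True)
im=cv2.imread('pics/raw_s.png')
sc=8;x0,y0,x1,y1=120,218,180,290
c=cv2.resize(im[y0:y1,x0:x1],None,fx=sc,fy=sc,interpolation=cv2.INTER_CUBIC)
def P(X): return ((proj('scene',X)-[x0,y0]+.5)*sc-.5).astype(int)
ax,ay=508.4,278.0   # scene-frame spot
z=155.5
def circ(z,r,col):
    p=np.array([P([ax+r*np.cos(t),ay+r*np.sin(t),z]) for t in np.linspace(0,6.28,40)]);cv2.polylines(c,[p],True,col,1)
circ(z,6,(0,255,0));circ(138,7,(0,255,255))
for zz,s in((61,(37,33)),(66,(37,33))):
    b=box(ax,ay,.31,z+zz,z+zz,*s);h=cv2.convexHull(np.array([P(q) for q in b]));cv2.polylines(c,[h],True,(0,255,0),1)
cv2.line(c,tuple(P([ax,ay,z])),tuple(P([ax,ay,z+66])),(255,0,0),1)
cv2.imwrite('pics/u.png',c)
```

```text
(no output)
```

View pics/u.png

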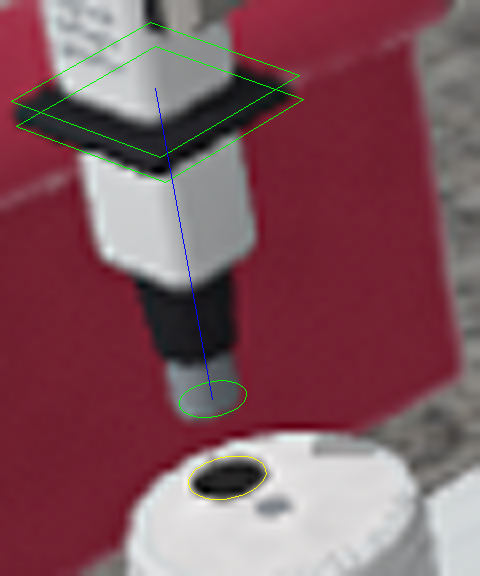

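```bash
python3 - <<'E'
from h import *
np.set_printoptions(precision=2,suppress=True)
def avg(n=6):
    f=[]
    for _ in range(n): robot.hold(.04); f.append(robot.observe()['contact_force'])
    return np.mean(f,0)
f0=avg();print(f0)
for z in (192,188,185,182.5):
    robot.servo_line([507.3,279.5,z],feed=30); o=robot.observe()
    f=avg(); print(z,o['t'],robot.observe()['tcp_pos'],f-f0)
    if f[2]-f0[2]>4: break
im=snap('scene','v.png',(110,190,210,310),5);cv2.imwrite('pics/raw_v.png',im[:,:,::-1])
E
python3 - <<'E'
import cv2
im=cv2.imread('pics/raw_v.png')
cv2.imwrite('pics/w.png',cv2.resize(im[225:300,120:190],None,fx=8,fy=8,interpolation=cv2.INTER_CUBIC))
E
```

```text
[-0.28  0.11 -0.52]
192 31.0083 [507.35 279.58 192.12] [ 0.32 -0.2  -0.04]
188 31.5417 [507.35 279.53 188.06] [ 0.34 -0.18 -0.42]
185 32.0417 [507.37 279.57 185.11] [0.28 0.06 0.43]
182.5 32.5417 [507.33 279.54 182.56] [0.82 0.4  0.91]
```

View pics/w.png

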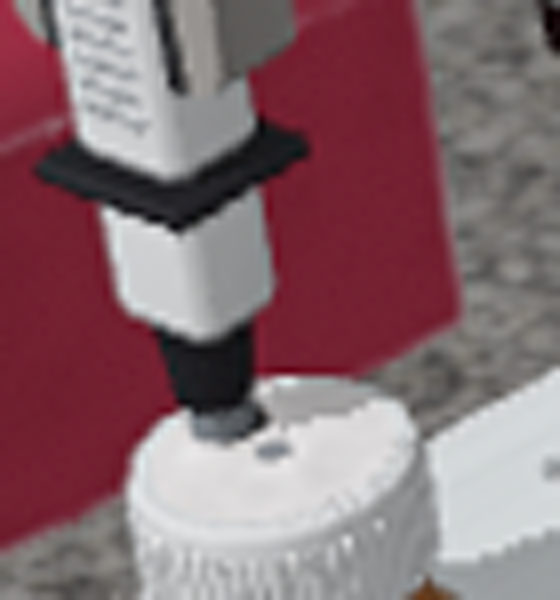

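Run:
```python
from fit import *
np.set_printoptions(precision=2,suppress=True)
f=[]
for _ in range(12): robot.hold(.04); o=robot.observe(); f.append(o['contact_force'])
print(o['t'],np.mean(f,0)-[-.28,.11,-.52],o['tcp_pos'],o['grip_width']*92,abs(o['joint_velocities']).max())
im=viewer.read_camera('scene')
sc=8;x0,y0,x1,y1=120,225,190,300
c=cv2.resize(im[y0:y1,x0:x1,::-1],None,fx=sc,fy=sc,interpolation=cv2.INTER_CUBIC)
for r,col in((7,(0,255,255)),):
    p=np.array([((proj('scene',[508.4+r*np.cos(t),278+r*np.sin(t),138])-[x0,y0]+.5)*sc-.5).astype(int) for t in np.linspace(0,6.28,40)]);cv2.polylines(c,[p],True,col,1)
cv2.imwrite('pics/y.png',c)
save(im,'z.png')
```

```text
33.3417 [0.43 0.14 1.23] [507.36 279.53 182.53] 26.0302424892363 0.0025032264725239743
```

View pics/y.png

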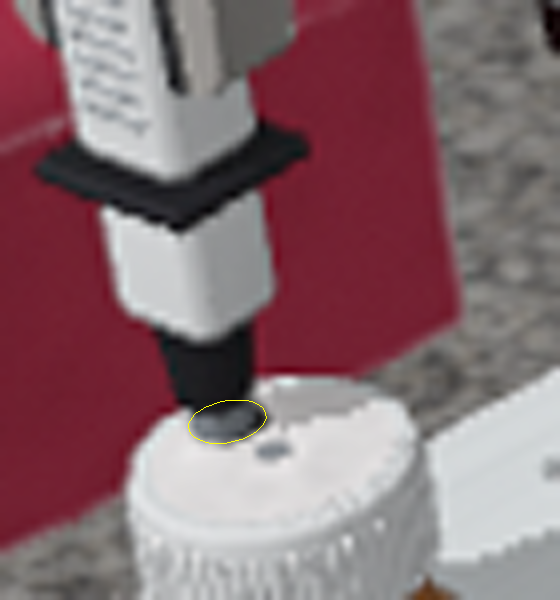

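View pics/z.png

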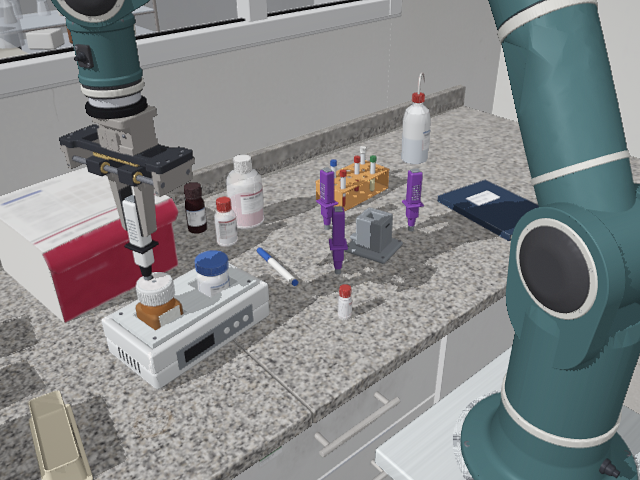

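Run:
```python
from h import *
robot.job_done()
```

```text
the job is handed in; nothing more can be done
```

I screwed the lid down to its stop, lifted the white reader from its stand and handed the job in at about 33 s with it pressed on the sensor spot.

- **Lid:** It turned about 0.88 rad clockwise. Wrist torque then rose to about 1.3 N m and the fingers began to slip. The spot direction, 0.145 rad in both cameras, lined up with the block's yaw of 0.14 rad.
- **Reader:** The last picture shows it upright, with the nose inside the spot's outline and about 1 mm off centre. I estimate the nose is pushed in 5 to 6 mm. The measured upward force was about 1.2 N, where the spring curve gives about 1.7 N, but the force reading was noisy.
- **Bystanders:** The jar, vial and marker look unmoved in the scene picture.

Some checks disagreed or failed:
- **Fingertip height:** The fingertips sat about 30 to 35 mm higher in the pictures than the reported TCP. I set heights from the pictures, contact and the known height of the reader in its stand.
- **Camera calibration:** The two cameras differed by about 3 mm in y, so I averaged them.
- **Nose detection:** The network did not find the nose on the real reader, so I checked centring on the spot only in the scene camera.

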